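# Set up a three-point deflection check

## Robot

A 6-joint arm with a two-finger parallel gripper is mounted at the origin on the work surface. World frame = base frame: x ahead of the robot, y to its left, z up, the work surface at z = 0. Lengths are in m, angles in degrees, forces in N, time in s.
With the tool pointing down it reaches from about 0.375 to 0.9 m from the base axis. Payload 3.1 kg.
Tool frame: the origin (TCP) lies at the very end of the fingers, on their centre line; the grasp point (between the pads) lies bot.grip_point_offset behind it (bot.grip_point_offset is the distance from the TCP to the grasp point, in m); z points along the fingers, y is the line along which they close (so a half turn about z gives the same grasp; the last joint's range is limited). The gripper opens to 87 mm and grips with 3 to 60 N. Pads are 19 mm wide; open, the fingers measure 117 mm over their backs; the gripper's body (75 mm by 190 mm) begins 51 mm behind the grasp point.
Start: joints at [56.809, 30.224, 82.088, -0, 67.689, -10.227], TCP at [0.244, 0.575, 0.223] pointing down, gripper open.
Joint ranges: [-176.69, 176.69], [-43.24, 126.21], [12.49, 139.97], [-82, 262], [0, 151.66], [-163.58, 163.58]. Speed limits (degrees/s): [159.86, 159.86, 180, 180, 180, 180].

## Interface

Orientations are given as a 3x3 rotation matrix whose columns are the frame's x, y, z axes.
In Python, from rig import bot, viewer, ticket gives the robot as it stands.
- The arm moves only by the tool servo_tool, never from a script. Its argument "targets" is a list of rows, each an object with "offset": the shift along the tool's x, y, z in m, a list of three; "dr": the turn, a rotation vector about the tool's x, y, z in degrees, a list of three. In form: [{"offset": [x, y, z], "dr": [ax, ay, az]}, ...]. A call has 1 to 20 rows; each row is the pose to reach, as a shift and turn from the pose commanded when the call began, along the tool's axes at that moment; what a row does not reach only later rows make up. A row lasts 1/12 s, in which the tool goes at most 41.7 mm and 7.16 degrees, less where a joint would pass 70% of its speed; a pose out of reach is approached as far as the arm can. A call with a gripper value outside its range is refused whole. "gripper" is the gripper command: -1 is fully open, 1 is shut, values between are in proportion, set as the call begins (left out, the last holds). The fingers move at their own pace and stop on an object; the grip force is fixed at half the most. Time passes only in rows, so rows that repeat a pose let the fingers close. It gives the time, the measured TCP pose, the force, the opening and the grip force at its end, in the units of the state.
- bot.read_state(): the state, without advancing time (a new reading comes with each control period).
- viewer.capture(name): name is "side" or "top"; returns a dict with "color" (420x560x3 uint8, red, green, blue), "camera_matrix" (3x3 intrinsics, pixels), "k1" (the pictures are not rectified: a ray, as slopes to the right and down, at radius r is drawn at 1 + k1 r^2 times it, then the intrinsics apply), "R" (3x3) and "t" (3): a world point X has camera coordinates R X + t. Camera axes: x right, y down, z forward; pixel columns grow to the right and rows downward; lengths in m; the calibration is good to about 2 mm. A picture is of the moment at which its call begins. There is no depth.
- ticket.hand_in(): hands the job in; it is judged then, once.
The state is a dict: "time_s": time; "joint_positions": joint angles; "qvel": joint speeds; "tau": joint torques, N m; "position": TCP position; "tcp_rot": TCP orientation; "force": force on the tool from outside, world axes, zero at the start; "moment": the same for the moment, N m; "opening": opening from 0.0 (shut) to 1.0 (fully open); "grasp_force": force on a finger pad.
Only numpy, scipy, OpenCV 4.12 (cv2) and the standard library are available. Lean on these libraries where they do the work, as an engineer would, in place of code of your own. Each camera call takes 0.05 s, during which the arm holds its last target. There are 200 camera calls.

## Task

Set up the deflection check around the displacement probe: stand the square block upright midway between the probe and the readout box, and the short round post upright midway between the probe and the knob box, both in line with the probe and the boxes. Then lay the flat steel bar across the tops of the two, in line with them and centred over the probe, and last set the calibration weight upright on the bar, straight above the probe. Do not knock the probe or press on it, and leave the tall post standing where it is.

Things in the scene. Friction and masses are not known exactly. Their poses are not given: they have to be found in the camera images.
- probe: Displacement probe fixed to the bench between the two boxes: dark steel foot 60 mm across, 14 mm high, steel stem 24 mm across up to 34 mm, rigid pin 8 mm across with its tip at 44 mm (6 mm under the bar once laid). Origin: centre of its underside. Its y axis lies along the line through the boxes, x across it, away from the robot.
- readout: Readout box, fixed to the bench: grey, 60 x 60 x 46 mm high, with a black oblong display and three small white keys on its top (48 mm high in all). It is exactly on the probe's y axis, 190 mm from the probe centre to centre, on the left or on the right of it. Origin: centre of its underside.
- knobbox: Knob box, fixed to the bench: grey, 60 x 60 x 46 mm high, with one round black knob on its top (56 mm high in all) and black vent slits on its sides. It is on the probe's y axis, 190 mm from the probe, on the other side from the readout box. Origin: centre of its underside.
- square_block: Loose square block of bare aluminium, 40 x 40 mm and 50 mm high, 0.2 kg, standing on the bench. Origin: centre of its underside; x and y along its sides, z up.
- short_post: Loose short round post of bare aluminium, 40 mm in diameter and 50 mm high, 0.2 kg, standing on the bench. Origin: centre of its underside, z up.
- tall_post: Loose tall round post of bare aluminium, 40 mm in diameter and 80 mm high, standing among the others: not needed, leave it. Origin: centre of its underside, z up.
- bar: Loose flat bar of bare steel, 250 mm long (its x axis), 30 mm wide (y), 10 mm thick (z), 0.5 kg, lying flat on the bench at one side of the station. Origin: centre of its underside.
- weight: Loose calibration weight of bare steel, 0.3 kg, standing on the bench: round body 40 mm in diameter and 30 mm high, a neck 14 mm across from 30 to 37 mm, and a round grip knob 24 mm in diameter from 37 to 52 mm, its top. Origin: centre of its underside, z up.
Mind the look-alikes: they are no part of the job. Leave any blue look-alike of the knobbox alone. What is shaped like the square_block but blue is not meant.

How it is judged:
By the outcome, as a careful person would: the job done as asked, in the order asked, and still so for the second after the job is handed in, with the robot touching nothing.
It also fails if it takes over 106 s, if anything falls off the work surface, if the arm or the gripper's body presses on something with over 40 N, if the wrist force passes 120 N, or if a joint passes its speed limit or range.

## Working session

There is one attempt and no reset: what is moved stays moved. The work goes in short steps, Python scripts to look and compute and a tool call to move; the robot and the scene stay as the last step left them, time stands still between calls to the robot, and variables do not carry over. Pictures are saved under pics/ and viewed, at most 14 in all, crops included, and the job is handed in when it is done.

Besides the shell and the picture viewer there is one more tool, called by a JSON object that holds its "api" and its "payload". servo_tool: Moves the arm, as the interface text tells. Its arguments: {"type":"object","properties":{"targets":{"type":"array"},"gripper":{"type":"number"}},"required":["targets"]}

```bash
ls; mkdir -p pics; python3 - <<'E'
from rig import bot, viewer
import cv2
for n in ("side","top"):
    c=viewer.capture(n); cv2.imwrite(f"pics/{n}0.png",c["color"][:,:,::-1])
    print(n,c["camera_matrix"].tolist(),c["k1"],c["R"].round(4).tolist(),c["t"].round(4).tolist())
s=bot.read_state();print(s, bot.grip_point_offset)
E
```

```text
pics
side [[522.1699254856657, 0.0, 290.30639673621806], [0.0, 522.1699254856657, 211.05951171329303], [0.0, 0.0, 1.0]] 0.03860811191502955 [[0.7262, -0.6873, -0.0166], [-0.4705, -0.4792, -0.7409], [0.5013, 0.5458, -0.6714]] [-0.3812, 0.2973, 1.0061]
top [[403.6100794533434, 0.0, 278.0054425502915], [0.0, 403.6100794533434, 214.69226868541054], [0.0, 0.0, 1.0]] -0.0860817341507771 [[-0.0255, -0.9997, -0.0052], [-0.9862, 0.026, -0.1635], [0.1636, 0.001, -0.9865]] [0.035, 0.5357, 0.8722]
{'time_s': 0.1, 'joint_positions': array([ 5.68083566e+01,  3.02748209e+01,  8.21489326e+01, -9.65991341e-04,
        6.76888745e+01, -1.02282889e+01]), 'qvel': array([ 0.03667991, -0.06779922, -0.20387663, -0.01422281,  0.13497289,
       -0.12456528]), 'tau': array([ 5.11679063e-04, -4.40985382e+01, -1.77150893e+01,  6.34916034e-02,
        5.34199120e-02, -6.18965692e-05]), 'position': array([0.24346081, 0.57491838, 0.22165744]), 'tcp_rot': array([[-9.20756896e-01,  3.90135372e-01, -1.06306808e-03],
       [ 3.90136678e-01,  9.20755472e-01, -1.65354728e-03],
       [ 3.33718472e-04, -1.93725691e-03, -9.99998068e-01]]), 'force': array([-0.04712961, -0.15831676, -0.09306053]), 'moment': array([ 0.00558348, -0.04400517,  0.03815028]), 'grasp_force': 0.0, 'opening': 1.005181107882238} 0.0187
```

View pics/side0.png

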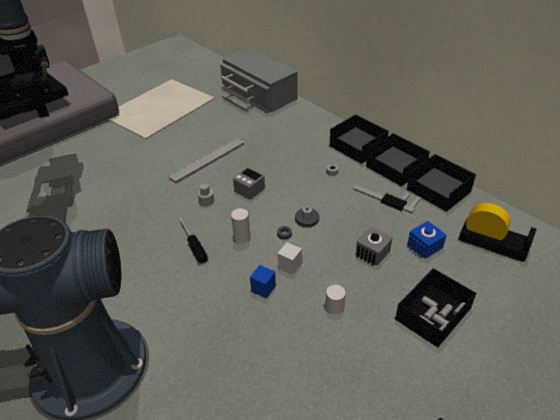

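View pics/top0.png

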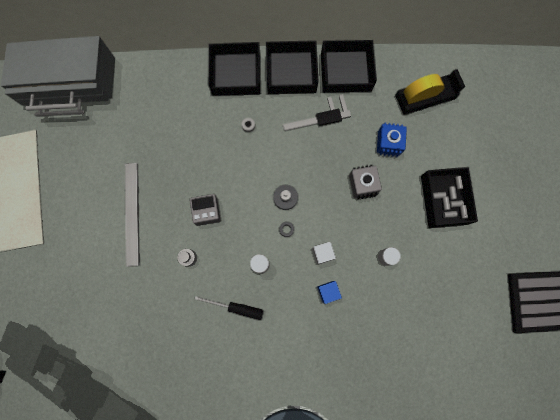

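Candidates, as top-view pixels:
- **Square block:** (324,253) is bare. (329,292) is blue and not wanted.
- **Short post:** (391,256). (260,264) looks like the tall post, since it is taller in the side view at (240,225).
- **Knob box:** (366,181) is grey. (392,139) is blue and not wanted.
- **Others:** readout (204,209), probe (285,197), loose ring (286,229), weight (186,257), bar (131,214).

Next I check these choices in close crops.

```bash
python3 - <<'E'
import cv2
a=cv2.imread("pics/top0.png")[150:310,115:415]; b=cv2.imread("pics/side0.png")[130:320,160:400]
cv2.imwrite("pics/topc.png",cv2.resize(a,None,fx=2.66,fy=2.66,interpolation=cv2.INTER_CUBIC))
cv2.imwrite("pics/sidec.png",cv2.resize(b,None,fx=3.1,fy=3.1,interpolation=cv2.INTER_CUBIC))
E
```

```text
(no output)
```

View pics/topc.png

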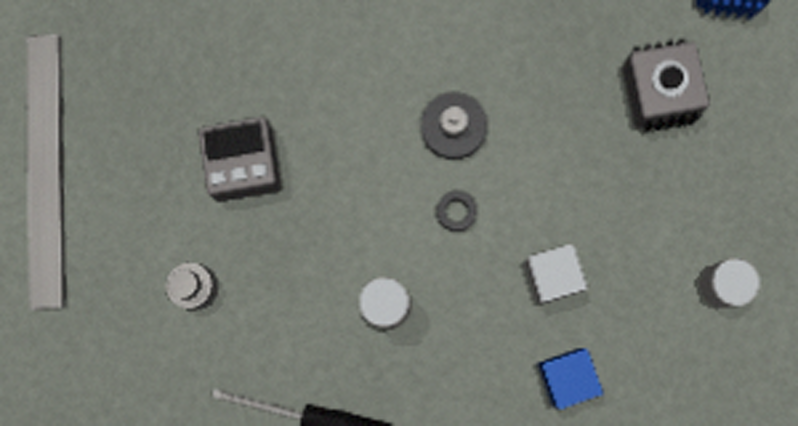

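View pics/sidec.png

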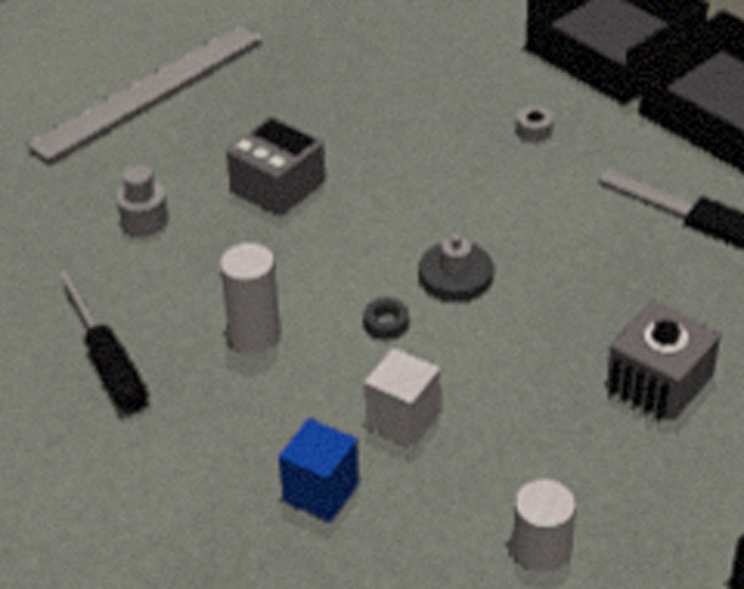

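The crops confirm it. The bare block is at crop (557,272). The short post is the right one at (735,282), and the tall post at (384,302) is nearly twice as high in the side view. Readout is left of the probe and the knob box right. Now I measure.

```bash
cat > h.py <<'E'
import cv2, numpy as np
from rig import bot, viewer
def shot(n, save=None):
    c=viewer.capture(n)
    if save: cv2.imwrite(save,c["color"][:,:,::-1])
    return c
def fill(c, seed, tol):
    """region of like grey about a seed (u,v): contour points, centroid"""
    S=4; g=cv2.GaussianBlur(cv2.resize(cv2.cvtColor(c["color"],cv2.COLOR_RGB2GRAY),None,fx=S,fy=S,interpolation=cv2.INTER_CUBIC),(7,7),0)
    m=np.zeros((g.shape[0]+2,g.shape[1]+2),np.uint8)
    cv2.floodFill(g,m,(int(seed[0]*S),int(seed[1]*S)),0,tol,tol,4|cv2.FLOODFILL_MASK_ONLY|cv2.FLOODFILL_FIXED_RANGE|(255<<8))
    k=max(cv2.findContours(m[1:-1,1:-1],cv2.RETR_EXTERNAL,cv2.CHAIN_APPROX_NONE)[0],key=cv2.contourArea)
    k=cv2.convexHull(k); M=cv2.moments(k)
    f=lambda p:(np.asarray(p,float)+.5)/S-.5
    return f(k[:,0]), f([M["m10"]/M["m00"],M["m01"]/M["m00"]])
def ray(c,p):
    q=cv2.undistortPoints(np.array(p,float).reshape(-1,1,2),c["camera_matrix"],np.array([c["k1"],0,0,0.]))[:,0]
    d=np.c_[q,np.ones(len(q))]@c["R"]; return -c["R"].T@c["t"], d
def plane(c,p,z):
    o,d=ray(c,p); return (o+d*((z-o[2])/d[:,2])[:,None])[:,:2]
def tri(c1,p1,c2,p2):
    (o1,d1),(o2,d2)=ray(c1,p1),ray(c2,p2); d1,d2=d1[0],d2[0]
    s=np.linalg.lstsq(np.c_[d1,-d2],o2-o1,rcond=None)[0]
    a,b=o1+s[0]*d1,o2+s[1]*d2
    return (a+b)/2, np.linalg.norm(a-b)
E
python3 - <<'E'
from h import *
T,S=shot("top"),shot("side")
np.set_printoptions(precision=4,suppress=True)
top=lambda x,y:(115+x/2.66,150+y/2.66); side=lambda x,y:(160+x/3.1,130+y/3.1)
L={"block":((557,272),25,(402,373),20),"short":((735,282),25,(545,502),20),"tall":((384,302),25,(247,260),20),
"weightknob":((184,282),15,(138,172),15),"pin/stem":((452,122),30,(455,255),20),"foot":((432,142),12,(430,275),12),
"knob":((672,77),30,(666,333),30),"knobbox":((650,100),15,(640,325),12),"display":((232,141),12,(288,136),12),"ro_top":((236,163),15,(290,157),12),"bar":((45,170),22,(148,92),22)}
for n,(a,ta,b,tb) in L.items():
    ka,ca=fill(T,top(*a),ta); kb,cb=fill(S,side(*b),tb); X,e=tri(T,ca,S,cb)
    print(n,X,"gap%.4f"%e,"areas",cv2.contourArea(ka.astype(np.float32)),cv2.contourArea(kb.astype(np.float32)),ca,cb)
for n,z in (("block",.05),("bar",.01),("knobbox",.046),("ro_top",.046),("display",.048),("short",.05),("tall",.08),("foot",.014)):
    a,ta,b,tb=L[n]; k,_=fill(T,top(*a),ta); ks,_=fill(S,side(*b),tb)
    for q,c in ((k,T),(ks,S)):
        P=plane(c,q,z)*1000; print(n,cv2.minAreaRect(P.astype(np.float32)))
E
```

```text
block [ 0.4482 -0.0794  0.0507] gap0.0008 areas 299.78125 211.78125 [324.3169 252.0427] [289.2267 250.4692]
short [ 0.4361 -0.2293  0.0509] gap0.0005 areas 216.9375 201.5 [391.4655 255.5465] [335.4359 291.7359]
tall [0.4267 0.065  0.0802] gap0.0004 areas 240.21875 136.34375 [258.7854 262.9276] [239.2024 213.6467]
weightknob [0.4439 0.2288 0.0592] gap0.0032 areas 204.34375 42.21875 [185.4674 256.704 ] [203.2906 185.1846]
pin/stem [0.5728 0.0095 0.0441] gap0.0190 areas 5.34375 218883.6875 [284.8579 195.318 ] [297.839  208.1819]
foot [0.5842 0.0031 0.0061] gap0.0007 areas 526.1875 373.78125 [285.2083 197.223 ] [306.5881 217.7152]
knob [ 0.6125 -0.1845  0.0538] gap0.0007 areas 47.25 44.21875 [367.0146 178.7502] [374.3434 236.7239]
knobbox [ 0.5855 -0.0784 -0.0431] gap0.2072 areas 194462.375 1283.28125 [286.8897 227.9391] [373.0369 247.906 ]
display [0.5681 0.1932 0.0469] gap0.0000 areas 209.5625 96.59375 [202.3353 202.7935] [251.1654 173.8054]
ro_top [0.46   0.0154 0.1856] gap0.0597 areas 197918.8125 915.125 [289.3477 228.4048] [248.4477 184.617 ]
bar [ 0.7029  0.4298 -0.4439] gap0.2888 
[... 1068 characters left out ...]
78), (23.170988082885742, 47.61991882324219), 7.944932460784912)
short ((436.5914611816406, -229.75502014160156), (37.09384536743164, 37.18313980102539), 42.504539489746094)
short ((436.4955139160156, -228.5404815673828), (36.8305778503418, 36.3504753112793), 77.14208221435547)
tall ((426.7632141113281, 64.7384033203125), (37.53999710083008, 36.826168060302734), 88.74742126464844)
tall ((426.7400207519531, 65.66741943359375), (35.79077911376953, 37.045623779296875), 45.545406341552734)
foot ((583.5045166015625, 2.927827835083008), (59.701107025146484, 62.17616271972656), 88.4857406616211)
foot ((578.15283203125, -3.1214675903320312), (66.64561462402344, 59.82807540893555), 46.22173309326172)
```

```bash
python3 - <<'E'
from h import *
T,S=shot("top"),shot("side")
np.set_printoptions(precision=4,suppress=True)
def seg(c,x0,y0,x1,y1):
    K=4; g=cv2.resize(cv2.cvtColor(c["color"],cv2.COLOR_RGB2GRAY)[y0:y1,x0:x1],None,fx=K,fy=K,interpolation=cv2.INTER_CUBIC)
    g=cv2.GaussianBlur(g,(7,7),0); bg=np.median(g); t=(bg+np.percentile(g,99.5 if x1-x0>60 else 97))/2
    k=max(cv2.findContours((g>t).astype(np.uint8),cv2.RETR_EXTERNAL,cv2.CHAIN_APPROX_NONE)[0],key=cv2.contourArea)
    print("bg",bg,"t",t)
    return (k[:,0]+.5)/K-.5+[x0,y0]
def out(n,c,k,z):
    P=(plane(c,k,z)*1000).astype(np.float32); print(n,z,"minrect",cv2.minAreaRect(P),"circ",cv2.minEnclosingCircle(P))
k=seg(T,115,150,150,280); out("bar top",T,k,.01)
ks=seg(S,160,130,255,185); out("bar side",S,ks,.01)
c=lambda q:cv2.minAreaRect(q.astype(np.float32))[0]
print("bar tri",tri(T,c(k),S,c(ks)))
k=seg(T,172,242,204,272); out("weight top",T,k,.03); out("weight top",T,k,.052)
for s,b,t in (((184.2,256),(138,172),8),((186,256.5),(138,172),20)):
    kk,cc=fill(T,s,t); out("w fill",T,kk,.052);out("w fill",T,kk,.03)
g=cv2.cvtColor(T["color"],cv2.COLOR_RGB2GRAY); print(g[246:270,174:200])
E
```

```text
bg 123.0 t 138.0
bar top 0.01 minrect ((555.8467407226562, 373.3934326171875), (248.56642150878906, 29.50002098083496), 2.7789528369903564) circ ((555.8438110351562, 370.4438781738281), 124.53742980957031)
bg 122.0 t 140.5
bar side 0.01 minrect ((606.8258666992188, 376.6402893066406), (59.09537887573242, 23.233051300048828), 14.043156623840332) circ ((607.4063720703125, 374.31915283203125), 29.756837844848633)
bar tri (array([0.5625, 0.3458, 0.0485]), np.float64(0.041047063675864894))
bg 123.0 t 145.0
weight top 0.03 minrect ((447.1149597167969, 234.6617889404297), (37.468116760253906, 37.03154373168945), 88.70903778076172) circ ((447.5033264160156, 235.10389709472656), 19.279556274414062)
weight top 0.052 minrect ((445.662353515625, 229.52456665039062), (36.5704460144043, 36.144325256347656), 88.70658874511719) circ ((446.04156494140625, 229.95608520507812), 18.817676544189453)
w fill 0.052 minrect ((445.7776794433594, 228.83843994140625), (35.55241012573242, 33.950439453125), 3.4986557960510254) circ ((446.0351867675781, 229.61045837402344), 18.179475784301758)
w fill 0.03 minrect 
[... 2459 characters left out ...]
44 162 130
   45  47  49  90 103 105 110 124]
 [120 120 119 122 124 127 126 145 156 159 161 162 163 162 162 165  91  44
   50  51  66 105 105 107 106 119]
 [119 119 120 122 124 126 127 124 135 132 150 154 158 141 100  48  53  56
   61 104 104 107 105 108 121 122]
 [122 122 121 122 125 127 123 123 127 124 121  70  66  64  59  81  81 108
  105 103 107 110 109 119 121 117]
 [122 124 127 125 127 128 125 127 127 125 125 124 114 108 110 108 108 106
  105 106 110 112 121 122 123 124]
 [123 124 123 123 127 128 127 126 124 126 121 121 121 123 111 108 105 105
  110 108 123 127 125 128 124 122]
 [124 118 119 122 127 128 127 126 124 120 121 126 123 127 122 119 119 119
  123 125 121 126 125 127 124 122]]
```

```bash
cat > go.py <<'E'
import sys, numpy as np
from scipy.spatial.transform import Rotation as R
from rig import bot
s=bot.read_state(); p,C=s["position"],s["tcp_rot"]
print("t %.2f"%s["time_s"],"pos",p.round(4),"psi %.2f"%np.degrees(np.arctan2(C[1,1],C[0,1])))
for a in sys.argv[1:]:
    x,y,z,psi=map(float,a.split(",")); r=np.radians(psi); c,q=np.cos(r),np.sin(r)
    G=np.c_[[-q,c,0],[c,q,0],[0,0,-1]]      # y=(c,q), z down, x = y cross z
    G[:,0]=np.cross(G[:,1],G[:,2])
    v=C.T@(np.array([x,y,z])-p); w=R.from_matrix(C.T@G).as_rotvec(degrees=True)
    print(a,"offset",v.round(4).tolist(),"dr",w.round(2).tolist(),"rows %.1f"%max(np.linalg.norm(v)/.0417,np.linalg.norm(w)/7.16))
E
python3 go.py .4484,-.079,.2,15
```

```text
t 0.30 pos [0.2437 0.5753 0.2222] psi 67.03
.4484,-.079,.2,15 offset [-0.4438, -0.5225, 0.0225] dr [-0.04, 0.01, 52.03] rows 16.4
```

{"api": "servo_tool", "payload": {"targets": [{"offset":[-0.444,-0.522,0.022],"dr":[0,0,52]},{"offset":[-0.444,-0.522,0.022],"dr":[0,0,52]},{"offset":[-0.444,-0.522,0.022],"dr":[0,0,52]},{"offset":[-0.444,-0.522,0.022],"dr":[0,0,52]},{"offset":[-0.444,-0.522,0.022],"dr":[0,0,52]},{"offset":[-0.444,-0.522,0.022],"dr":[0,0,52]},{"offset":[-0.444,-0.522,0.022],"dr":[0,0,52]},{"offset":[-0.444,-0.522,0.022],"dr":[0,0,52]},{"offset":[-0.444,-0.522,0.022],"dr":[0,0,52]},{"offset":[-0.444,-0.522,0.022],"dr":[0,0,52]},{"offset":[-0.444,-0.522,0.022],"dr":[0,0,52]},{"offset":[-0.444,-0.522,0.022],"dr":[0,0,52]},{"offset":[-0.444,-0.522,0.022],"dr":[0,0,52]},{"offset":[-0.444,-0.522,0.022],"dr":[0,0,52]},{"offset":[-0.444,-0.522,0.022],"dr":[0,0,52]},{"offset":[-0.444,-0.522,0.022],"dr":[0,0,52]},{"offset":[-0.444,-0.522,0.022],"dr":[0,0,52]},{"offset":[-0.444,-0.522,0.022],"dr":[0,0,52]},{"offset":[-0.444,-0.522,0.022],"dr":[0,0,52]},{"offset":[-0.444,-0.522,0.022],"dr":[0,0,52]}]}}

```text
time_s: 1.97
position: [0.448, -0.0774, 0.2003]
tcp_rot: [[-0.259, 0.966, -0.002], [0.966, 0.259, 0.001], [0.002, -0.001, -1.0]]
force: [0.8, -0.0, 0.1]
opening: 1.0
grasp_force: 0.0
```

```bash
python3 go.py .4484,-.079,.12,15 .4484,-.079,.018,15
```

```text
t 1.97 pos [ 0.448  -0.0774  0.2003] psi 15.04
.4484,-.079,.12,15 offset [-0.0018, 0.0001, 0.0803] dr [-0.07, -0.09, 0.04] rows 1.9
.4484,-.079,.018,15 offset [-0.0019, 0.0002, 0.1823] dr [-0.07, -0.09, 0.04] rows 4.4
```

{"api": "servo_tool", "payload": {"targets": [{"offset":[-0.001,0,0.04],"dr":[0,0,0]},{"offset":[-0.0015,0,0.08],"dr":[0,0,0]},{"offset":[-0.0015,0,0.11],"dr":[0,0,0]},{"offset":[-0.0015,0,0.135],"dr":[0,0,0]},{"offset":[-0.0015,0,0.155],"dr":[0,0,0]},{"offset":[-0.0015,0,0.17],"dr":[0,0,0]},{"offset":[-0.0015,0,0.18],"dr":[0,0,0]},{"offset":[-0.0015,0,0.182],"dr":[0,0,0]},{"offset":[-0.0015,0,0.182],"dr":[0,0,0]}]}}

```text
time_s: 2.72
position: [0.4485, -0.0782, 0.0183]
tcp_rot: [[-0.262, 0.965, -0.002], [0.965, 0.262, 0.001], [0.001, -0.002, -1.0]]
force: [0.0, -0.2, 0.6]
opening: 1.0
grasp_force: 0.0
```

{"api": "servo_tool", "payload": {"targets": [{"offset":[0,0,0],"dr":[0,0,0]},{"offset":[0,0,0],"dr":[0,0,0]},{"offset":[0,0,0],"dr":[0,0,0]},{"offset":[0,0,0],"dr":[0,0,0]},{"offset":[0,0,0],"dr":[0,0,0]},{"offset":[0,0,0],"dr":[0,0,0]},{"offset":[0,0,0],"dr":[0,0,0]},{"offset":[0,0,0],"dr":[0,0,0]}], "gripper": 1}}

```text
time_s: 3.38
position: [0.4494, -0.0799, 0.0186]
tcp_rot: [[-0.259, 0.966, 0.0], [0.966, 0.259, -0.0], [-0.0, 0.0, -1.0]]
force: [0.0, -0.4, 0.1]
opening: 0.481
grasp_force: 0.0
```

```bash
python3 go.py .4484,-.079,.15,15 .5692,.097,.15,8.7
```

```text
t 3.38 pos [ 0.4494 -0.0799  0.0186] psi 15.03
.4484,-.079,.15,15 offset [0.0011, -0.0007, -0.1314] dr [0.01, 0.0, 0.03] rows 3.2
.5692,.097,.15,8.7 offset [0.1398, 0.1616, -0.1314] dr [0.01, 0.0, 6.33] rows 6.0
```

{"api": "servo_tool", "payload": {"targets": [{"offset":[0,0,0],"dr":[0,0,0]},{"offset":[0,0,0],"dr":[0,0,0]},{"offset":[0,0,0],"dr":[0,0,0]},{"offset":[0,0,0],"dr":[0,0,0]}]}}

```text
time_s: 3.72
position: [0.4495, -0.08, 0.0186]
tcp_rot: [[-0.259, 0.966, 0.0], [0.966, 0.259, -0.0], [-0.0, 0.0, -1.0]]
force: [0.2, -0.2, 1.8]
opening: 0.457
grasp_force: 30.0
```

```bash
python3 go.py .5692,.097,.15,8.7
```

```text
t 3.72 pos [ 0.4495 -0.08    0.0186] psi 15.03
.5692,.097,.15,8.7 offset [0.1398, 0.1615, -0.1314] dr [0.02, 0.02, 6.33] rows 6.0
```

{"api": "servo_tool", "payload": {"targets": [{"offset":[0,0,-0.03],"dr":[0,0,0]},{"offset":[0,0,-0.07],"dr":[0,0,0]},{"offset":[0,0,-0.105],"dr":[0,0,0]},{"offset":[0.01,0.012,-0.125],"dr":[0,0,1]},{"offset":[0.028,0.033,-0.131],"dr":[0,0,2]},{"offset":[0.05,0.058,-0.131],"dr":[0,0,3.5]},{"offset":[0.075,0.087,-0.131],"dr":[0,0,5]},{"offset":[0.1,0.116,-0.131],"dr":[0,0,6.3]},{"offset":[0.12,0.138,-0.131],"dr":[0,0,6.3]},{"offset":[0.133,0.154,-0.131],"dr":[0,0,6.3]},{"offset":[0.1386,0.1615,-0.131],"dr":[0,0,6.3]},{"offset":[0.1386,0.1615,-0.131],"dr":[0,0,6.3]},{"offset":[0.1386,0.1615,-0.131],"dr":[0,0,6.3]},{"offset":[0.1386,0.1615,-0.131],"dr":[0,0,6.3]},{"offset":[0.1386,0.1615,-0.131],"dr":[0,0,6.3]},{"offset":[0.1386,0.1615,-0.131],"dr":[0,0,6.3]}]}}

```text
time_s: 5.05
position: [0.5686, 0.0947, 0.1495]
tcp_rot: [[-0.15, 0.989, -0.001], [0.989, 0.15, -0.0], [-0.0, -0.001, -1.0]]
force: [0.2, -1.0, -1.8]
opening: 0.46
grasp_force: 30.0
```

```bash
python3 go.py .5694,.0958,.0195,8.7; python3 -c "
from h import *
c=shot('top'); cv2.imwrite('pics/t1.png',cv2.resize(c['color'][120:300,150:400,::-1],None,fx=3,fy=3))"
```

```text
t 5.05 pos [0.5686 0.0947 0.1495] psi 8.64
.5694,.0958,.0195,8.7 offset [0.001, 0.0011, 0.13] dr [-0.06, 0.0, -0.06] rows 3.1
```

View pics/t1.png

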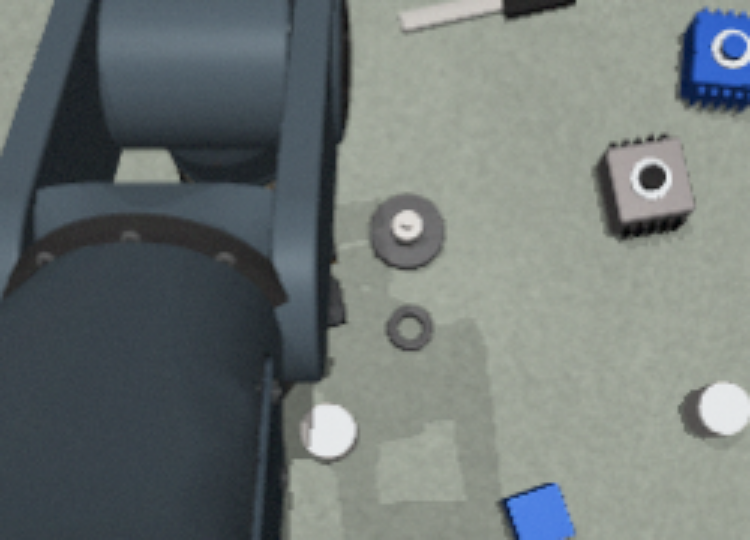

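{"api": "servo_tool", "payload": {"targets": [{"offset":[0,0,0.02],"dr":[0,0,0]},{"offset":[0,0,0.045],"dr":[0,0,0]},{"offset":[0,0,0.07],"dr":[0,0,0]},{"offset":[0,0,0.09],"dr":[0,0,0]},{"offset":[0,0,0.105],"dr":[0,0,0]},{"offset":[0,0,0.115],"dr":[0,0,0]},{"offset":[0,0,0.12],"dr":[0,0,0]},{"offset":[0,0,0.12],"dr":[0,0,0]},{"offset":[0,0,0.12],"dr":[0,0,0]},{"offset":[0,0,0.12],"dr":[0,0,0]},{"offset":[0,0,0.12],"dr":[0,0,0]}]}}

```text
time_s: 6.02
position: [0.5702, 0.0959, 0.0307]
tcp_rot: [[-0.152, 0.988, 0.002], [0.988, 0.152, -0.0], [-0.0, 0.002, -1.0]]
force: [-0.9, -0.3, -1.9]
opening: 0.462
grasp_force: 30.0
```

```bash
python3 go.py .5694,.0958,.019,8.7
```

```text
t 6.02 pos [0.5702 0.0959 0.0307] psi 8.73
.5694,.0958,.019,8.7 offset [0.0, -0.0009, 0.0117] dr [0.13, 0.02, 0.03] rows 0.3
```

{"api": "servo_tool", "payload": {"targets": [{"offset":[0,-0.0004,0.004],"dr":[0,0,0]},{"offset":[0,-0.0004,0.008],"dr":[0,0,0]},{"offset":[0,-0.0004,0.0105],"dr":[0,0,0]},{"offset":[0,-0.0004,0.0115],"dr":[0,0,0]},{"offset":[0,-0.0004,0.0118],"dr":[0,0,0]},{"offset":[0,-0.0004,0.0118],"dr":[0,0,0]},{"offset":[0,-0.0004,0.0118],"dr":[0,0,0]}]}}

```text
time_s: 6.6
position: [0.5689, 0.0959, 0.0186]
tcp_rot: [[-0.152, 0.988, 0.0], [0.988, 0.152, -0.0], [-0.0, 0.0, -1.0]]
force: [-1.8, -0.4, 5.6]
opening: 0.459
grasp_force: 30.0
```

{"api": "servo_tool", "payload": {"targets": [{"offset":[0,0,0],"dr":[0,0,0]},{"offset":[0,0,0],"dr":[0,0,0]},{"offset":[0,0,0],"dr":[0,0,0]},{"offset":[0,0,0],"dr":[0,0,0]},{"offset":[0,0,0],"dr":[0,0,0]},{"offset":[0,0,0],"dr":[0,0,0]}], "gripper": -1}}

```text
time_s: 7.1
position: [0.569, 0.0958, 0.0176]
tcp_rot: [[-0.152, 0.988, -0.0], [0.988, 0.152, -0.0], [0.0, -0.0, -1.0]]
force: [-0.2, -0.3, -0.5]
opening: 0.825
grasp_force: 0.0
```

```bash
python3 go.py .4365,-.2295,.2,8.7
```

```text
t 7.10 pos [0.569  0.0958 0.0176] psi 8.73
.4365,-.2295,.2,8.7 offset [-0.3014, -0.1804, -0.1824] dr [-0.01, -0.0, 0.03] rows 9.5
```

{"api": "servo_tool", "payload": {"targets": [{"offset":[0,0,-0.03],"dr":[0,0,0]},{"offset":[0,0,-0.07],"dr":[0,0,0]},{"offset":[0,0,-0.11],"dr":[0,0,0]},{"offset":[-0.02,-0.012,-0.14],"dr":[0,0,0]},{"offset":[-0.05,-0.03,-0.14],"dr":[0,0,0]},{"offset":[-0.08,-0.048,-0.14],"dr":[0,0,0]},{"offset":[-0.112,-0.067,-0.14],"dr":[0,0,0]},{"offset":[-0.145,-0.087,-0.14],"dr":[0,0,0]},{"offset":[-0.178,-0.107,-0.14],"dr":[0,0,0]},{"offset":[-0.21,-0.126,-0.14],"dr":[0,0,0]},{"offset":[-0.24,-0.144,-0.14],"dr":[0,0,0]},{"offset":[-0.265,-0.159,-0.14],"dr":[0,0,0]},{"offset":[-0.284,-0.17,-0.135],"dr":[0,0,0]},{"offset":[-0.297,-0.178,-0.12],"dr":[0,0,0]},{"offset":[-0.3014,-0.1804,-0.1],"dr":[0,0,0]},{"offset":[-0.3014,-0.1804,-0.08],"dr":[0,0,0]},{"offset":[-0.3014,-0.1804,-0.08],"dr":[0,0,0]},{"offset":[-0.3014,-0.1804,-0.08],"dr":[0,0,0]},{"offset":[-0.3014,-0.1804,-0.08],"dr":[0,0,0]},{"offset":[-0.3014,-0.1804,-0.08],"dr":[0,0,0]}]}}

```text
time_s: 8.77
position: [0.4372, -0.2296, 0.0988]
tcp_rot: [[-0.153, 0.988, 0.002], [0.988, 0.153, -0.001], [-0.002, 0.001, -1.0]]
force: [0.7, 0.5, 0.5]
opening: 0.999
grasp_force: 0.0
```

```bash
python3 go.py .4365,-.2295,.018,8.7; cat > m.py <<'E'
from h import *
np.set_printoptions(precision=4,suppress=True)
a=np.radians(8.7); P0=np.array([.5836,.0031]); A=np.array([[np.cos(a),np.sin(a)],[-np.sin(a),np.cos(a)]])
def meas(T,S,n,pt,ps,z,tt=25,ts=20):
    ka,ca=fill(T,pt,tt); kb,cb=fill(S,ps,ts); X,e=tri(T,ca,S,cb)
    print(n,"tri",X,"gap%.4f"%e,"local",A@(X[:2]-P0)*1000)
    for k,c in ((ka,T),(kb,S)):
        r=cv2.minAreaRect((plane(c,k,z)*1000).astype(np.float32)); print("   ",np.array(r[0]),np.array(r[1]),r[2],"local",A@(np.array(r[0])/1000-P0)*1000)
def proj(c,X):
    return cv2.projectPoints(np.array([X],float),cv2.Rodrigues(c["R"])[0],c["t"],c["camera_matrix"],np.array([c["k1"],0,0,0.]))[0].ravel()
E
python3 - <<'E'
from m import *
T,S=shot("top","pics/t2.png"),shot("side","pics/s2.png")
X=[.5692,.097,.05]; meas(T,S,"block",proj(T,X),proj(S,X),.05)
print(proj(T,X),proj(S,X))
E
```

```text
t 8.77 pos [ 0.4372 -0.2296  0.0988] psi 8.78
.4365,-.2295,.018,8.7 offset [0.0003, -0.0008, 0.0808] dr [0.08, 0.09, 0.08] rows 1.9
block tri [0.5673 0.0966 0.0502] gap0.0007 local [-1.9914 94.927 ]
    [567.7632  96.4474] [38.9287 38.7046] 8.500006675720215 local [-1.5347 94.6688]
    [567.4069  97.0502] [37.8478 38.4541] 8.781510353088379 local [-1.7958 95.3186]
[244.2249 200.9019] [276.2133 189.5281]
```

{"api": "servo_tool", "payload": {"targets": [{"offset":[0,0,0.03],"dr":[0,0,0]},{"offset":[0,0,0.055],"dr":[0,0,0]},{"offset":[0,0,0.072],"dr":[0,0,0]},{"offset":[0,0,0.08],"dr":[0,0,0]},{"offset":[0,0,0.081],"dr":[0,0,0]},{"offset":[0,0,0.081],"dr":[0,0,0]}]}}

```text
time_s: 9.37
position: [0.4367, -0.2295, 0.017]
tcp_rot: [[-0.152, 0.988, 0.0], [0.988, 0.152, -0.0], [-0.0, 0.0, -1.0]]
force: [-0.9, 0.6, -0.0]
opening: 0.994
grasp_force: 0.0
```

{"api": "servo_tool", "payload": {"targets": [{"offset":[0,0,0],"dr":[0,0,0]},{"offset":[0,0,0],"dr":[0,0,0]},{"offset":[0,0,0],"dr":[0,0,0]},{"offset":[0,0,0],"dr":[0,0,0]},{"offset":[0,0,0],"dr":[0,0,0]},{"offset":[0,0,0],"dr":[0,0,0]},{"offset":[0,0,0],"dr":[0,0,0]},{"offset":[0,0,0],"dr":[0,0,0]},{"offset":[0,0,0],"dr":[0,0,0]},{"offset":[0,0,0],"dr":[0,0,0]},{"offset":[0,0,0],"dr":[0,0,0]},{"offset":[0,0,0],"dr":[0,0,0]}], "gripper": 1}}

```text
time_s: 10.37
position: [0.4367, -0.2296, 0.0168]
tcp_rot: [[-0.152, 0.988, 0.001], [0.988, 0.152, -0.0], [-0.0, 0.0, -1.0]]
force: [1.6, -0.2, 0.8]
opening: 0.451
grasp_force: 30.0
```

```bash
python3 go.py .5996,-.0908,.15,8.7
```

```text
t 10.37 pos [ 0.4367 -0.2296  0.0168] psi 8.73
.5996,-.0908,.15,8.7 offset [0.1124, 0.1821, -0.1332] dr [0.03, 0.02, 0.03] rows 6.0
```

{"api": "servo_tool", "payload": {"targets": [{"offset":[0,0,-0.03],"dr":[0,0,0]},{"offset":[0,0,-0.07],"dr":[0,0,0]},{"offset":[0,0,-0.105],"dr":[0,0,0]},{"offset":[0.008,0.013,-0.125],"dr":[0,0,0]},{"offset":[0.022,0.036,-0.133],"dr":[0,0,0]},{"offset":[0.04,0.065,-0.133],"dr":[0,0,0]},{"offset":[0.06,0.097,-0.133],"dr":[0,0,0]},{"offset":[0.08,0.13,-0.133],"dr":[0,0,0]},{"offset":[0.096,0.156,-0.133],"dr":[0,0,0]},{"offset":[0.107,0.173,-0.125],"dr":[0,0,0]},{"offset":[0.1124,0.182,-0.11],"dr":[0,0,0]},{"offset":[0.1124,0.182,-0.085],"dr":[0,0,0]},{"offset":[0.1124,0.182,-0.06],"dr":[0,0,0]},{"offset":[0.1124,0.182,-0.04],"dr":[0,0,0]},{"offset":[0.1124,0.182,-0.025],"dr":[0,0,0]},{"offset":[0.1124,0.182,-0.015],"dr":[0,0,0]},{"offset":[0.1124,0.182,-0.012],"dr":[0,0,0]},{"offset":[0.1124,0.182,-0.012],"dr":[0,0,0]},{"offset":[0.1124,0.182,-0.012],"dr":[0,0,0]},{"offset":[0.1124,0.182,-0.012],"dr":[0,0,0]}]}}

```text
time_s: 12.03
position: [0.6, -0.0911, 0.0298]
tcp_rot: [[-0.152, 0.988, 0.002], [0.988, 0.152, -0.001], [-0.001, 0.002, -1.0]]
force: [-0.1, -0.9, -1.2]
opening: 0.455
grasp_force: 30.0
```

```bash
python3 go.py .5996,-.0908,.0172,8.7
```

```text
t 12.03 pos [ 0.6    -0.0911  0.0298] psi 8.73
.5996,-.0908,.0172,8.7 offset [0.0003, -0.0004, 0.0126] dr [0.1, 0.06, 0.03] rows 0.3
```

{"api": "servo_tool", "payload": {"targets": [{"offset":[0,0,0.004],"dr":[0,0,0]},{"offset":[0,0,0.008],"dr":[0,0,0]},{"offset":[0,0,0.011],"dr":[0,0,0]},{"offset":[0,0,0.0125],"dr":[0,0,0]},{"offset":[0,0,0.0128],"dr":[0,0,0]},{"offset":[0,0,0.0128],"dr":[0,0,0]},{"offset":[0,0,0.0128],"dr":[0,0,0]}]}}

```text
time_s: 12.62
position: [0.5992, -0.0907, 0.0168]
tcp_rot: [[-0.152, 0.988, -0.0], [0.988, 0.152, -0.0], [-0.0, -0.0, -1.0]]
force: [-2.9, 0.6, 5.5]
opening: 0.448
grasp_force: 30.0
```

{"api": "servo_tool", "payload": {"targets": [{"offset":[0,0,0],"dr":[0,0,0]},{"offset":[0,0,0],"dr":[0,0,0]},{"offset":[0,0,0],"dr":[0,0,0]},{"offset":[0,0,0],"dr":[0,0,0]},{"offset":[0,0,0],"dr":[0,0,0]},{"offset":[0,0,0],"dr":[0,0,0]}], "gripper": -1}}

```text
time_s: 13.12
position: [0.5992, -0.0907, 0.0158]
tcp_rot: [[-0.152, 0.988, -0.0], [0.988, 0.152, 0.0], [0.0, -0.0, -1.0]]
force: [0.5, -0.1, -0.3]
opening: 0.82
grasp_force: 0.0
```

```bash
python3 go.py .5706,.0957,.018,8.7
```

```text
t 13.12 pos [ 0.5992 -0.0907  0.0158] psi 8.74
.5706,.0957,.018,8.7 offset [0.1886, 0.0, -0.0022] dr [-0.01, -0.0, 0.04] rows 4.5
```

{"api": "servo_tool", "payload": {"targets": [{"offset":[0,0,-0.03],"dr":[0,0,0]},{"offset":[0,0,-0.07],"dr":[0,0,0]},{"offset":[0.01,0,-0.1],"dr":[0,0,0]},{"offset":[0.035,0,-0.105],"dr":[0,0,0]},{"offset":[0.07,0,-0.105],"dr":[0,0,0]},{"offset":[0.105,0,-0.105],"dr":[0,0,0]},{"offset":[0.14,0,-0.105],"dr":[0,0,0]},{"offset":[0.168,0,-0.105],"dr":[0,0,0]},{"offset":[0.183,0,-0.1],"dr":[0,0,0]},{"offset":[0.1886,0,-0.09],"dr":[0,0,0]},{"offset":[0.1886,0,-0.07],"dr":[0,0,0]},{"offset":[0.1886,0,-0.05],"dr":[0,0,0]},{"offset":[0.1886,0,-0.03],"dr":[0,0,0]},{"offset":[0.1886,0,-0.015],"dr":[0,0,0]},{"offset":[0.1886,0,-0.006],"dr":[0,0,0]},{"offset":[0.1886,0,-0.004],"dr":[0,0,0]},{"offset":[0.1886,0,-0.004],"dr":[0,0,0]},{"offset":[0.1886,0,-0.004],"dr":[0,0,0]}]}}

```text
time_s: 14.62
position: [0.5712, 0.0953, 0.0203]
tcp_rot: [[-0.151, 0.988, 0.001], [0.988, 0.151, -0.0], [-0.0, 0.001, -1.0]]
force: [0.2, -0.6, -0.4]
opening: 0.997
grasp_force: 0.0
```

```bash
python3 go.py .5706,.0957,.018,8.7; python3 - <<'E'
from m import *
T,S=shot("top","pics/t3.png"),shot("side","pics/s3.png")
X=[.598,-.0908,.05]; meas(T,S,"post",proj(T,X),proj(S,X),.05)
E
```

```text
t 14.62 pos [0.5712 0.0953 0.0203] psi 8.71
.5706,.0957,.018,8.7 offset [0.0005, -0.0005, 0.0023] dr [0.05, 0.01, 0.01] rows 0.1
post tri [ 0.5974 -0.0906  0.0507] gap0.0008 local [ -0.5371 -94.6941]
    [598.0054 -90.9003] [36.4876 36.8566] 43.4728889465332 local [  0.0211 -95.0977]
    [597.7992 -89.7373] [35.0465 36.2085] 45.54618835449219 local [ -0.0068 -93.9169]
```

Post is spot on. Close on the block to shift it about 1.7 mm onto the line.

{"api": "servo_tool", "payload": {"targets": [{"offset":[0,0,0],"dr":[0,0,0]},{"offset":[0,0,0],"dr":[0,0,0]},{"offset":[0,0,0],"dr":[0,0,0]},{"offset":[0,0,0],"dr":[0,0,0]},{"offset":[0,0,0],"dr":[0,0,0]},{"offset":[0,0,0],"dr":[0,0,0]},{"offset":[0,0,0],"dr":[0,0,0]},{"offset":[0,0,0],"dr":[0,0,0]},{"offset":[0,0,0],"dr":[0,0,0]},{"offset":[0,0,0],"dr":[0,0,0]},{"offset":[0,0,0],"dr":[0,0,0]},{"offset":[0,0,0],"dr":[0,0,0]}], "gripper": 1}}

```text
time_s: 15.72
position: [0.5699, 0.0957, 0.0199]
tcp_rot: [[-0.152, 0.988, -0.002], [0.988, 0.152, -0.0], [0.0, -0.002, -1.0]]
force: [-1.4, -0.4, 2.1]
opening: 0.458
grasp_force: 30.0
```

{"api": "servo_tool", "payload": {"targets": [{"offset":[0,0,0],"dr":[0,0,0]},{"offset":[0,0,0],"dr":[0,0,0]},{"offset":[0,0,0],"dr":[0,0,0]},{"offset":[0,0,0],"dr":[0,0,0]},{"offset":[0,0,0],"dr":[0,0,0]},{"offset":[0,0,0],"dr":[0,0,0]}], "gripper": -1}}

```text
time_s: 16.22
position: [0.5708, 0.0957, 0.0199]
tcp_rot: [[-0.152, 0.988, 0.0], [0.988, 0.152, 0.0], [-0.0, 0.0, -1.0]]
force: [-0.1, -0.9, 0.5]
opening: 0.83
grasp_force: 0.0
```

```bash
python3 go.py .557,.3734,.1,92.8
```

```text
t 16.22 pos [0.5708 0.0957 0.0199] psi 8.73
.557,.3734,.1,92.8 offset [0.2766, 0.0286, -0.0801] dr [0.02, 0.02, -84.07] rows 11.7
```

{"api": "servo_tool", "payload": {"targets": [{"offset":[0,0,-0.035],"dr":[0,0,0]},{"offset":[0,0,-0.075],"dr":[0,0,0]},{"offset":[0,0,-0.11],"dr":[0,0,0]},{"offset":[0.01,0.001,-0.12],"dr":[0,0,-4]},{"offset":[0.03,0.003,-0.12],"dr":[0,0,-10]},{"offset":[0.06,0.006,-0.12],"dr":[0,0,-17]},{"offset":[0.09,0.009,-0.12],"dr":[0,0,-24]},{"offset":[0.12,0.012,-0.12],"dr":[0,0,-31]},{"offset":[0.15,0.015,-0.12],"dr":[0,0,-38]},{"offset":[0.18,0.018,-0.12],"dr":[0,0,-45]},{"offset":[0.205,0.021,-0.12],"dr":[0,0,-52]},{"offset":[0.23,0.024,-0.12],"dr":[0,0,-59]},{"offset":[0.25,0.026,-0.115],"dr":[0,0,-66]},{"offset":[0.265,0.028,-0.105],"dr":[0,0,-73]},{"offset":[0.274,0.0286,-0.09],"dr":[0,0,-79]},{"offset":[0.2766,0.0286,-0.08],"dr":[0,0,-84]},{"offset":[0.2766,0.0286,-0.08],"dr":[0,0,-84]},{"offset":[0.2766,0.0286,-0.08],"dr":[0,0,-84]},{"offset":[0.2766,0.0286,-0.08],"dr":[0,0,-84]},{"offset":[0.2766,0.0286,-0.08],"dr":[0,0,-84]}]}}

```text
time_s: 17.88
position: [0.5576, 0.3732, 0.1009]
tcp_rot: [[-0.999, -0.046, 0.001], [-0.046, 0.999, 0.001], [-0.002, 0.001, -1.0]]
force: [-0.1, -0.6, -0.4]
opening: 1.003
grasp_force: 0.0
```

```bash
python3 go.py .557,.3734,.003,92.8; python3 - <<'E'
from m import *
T,S=shot("top","pics/t4.png"),shot("side","pics/s4.png")
X=[.569,.097,.05]; meas(T,S,"block",proj(T,X),proj(S,X),.05)
a=cv2.imread("pics/s4.png")[80:260,130:380]
cv2.imwrite("pics/s4c.png",cv2.resize(a,None,fx=3,fy=3))
E
```

```text
t 17.88 pos [0.5576 0.3732 0.1009] psi 92.63
.557,.3734,.003,92.8 offset [0.0008, 0.0002, 0.0979] dr [0.03, 0.09, -0.17] rows 2.3
block tri [0.5682 0.0966 0.0504] gap0.0008 local [-1.0394 94.7883]
    [568.6613  96.5865] [38.9125 38.8203] 8.112541198730469 local [-0.626  94.6705]
    [568.4108  97.4083] [36.9642 37.8558] 8.751321792602539 local [-0.7493 95.5208]
```

View pics/s4c.png

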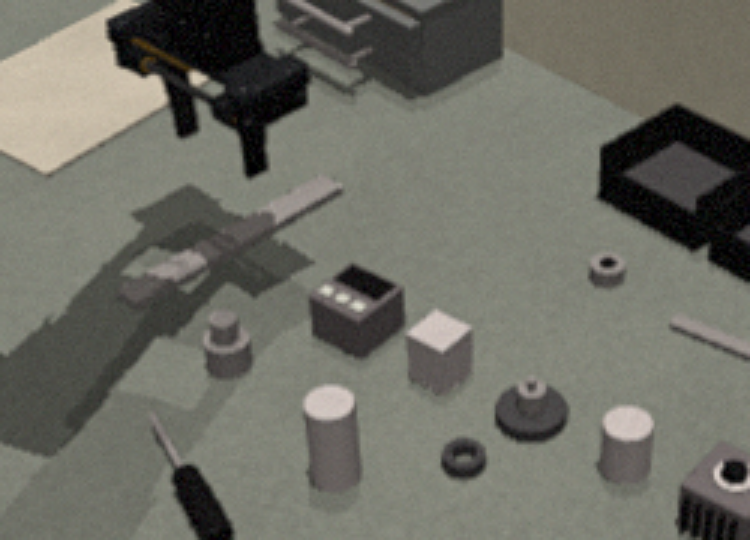

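```bash
python3 - <<'E'
from m import *
T,S=shot("top"),shot("side")
ends=[[.6806,.3795],[.4310,.3673]]
obs={0:(160+251/3.1,130+34/3.1),1:(160+42/3.1,130+147/3.1)}
for i,e in enumerate(ends):
    pt=proj(T,[*e,.01]); print("bar end",i,tri(T,pt,S,obs[i]))
tc=(115+183/2.66,150+282.5/2.66); print("weight knob",tri(T,tc,S,(160+138/3.1,130+173/3.1)), plane(T,[tc],.052))
E
```

```text
bar end 0 (array([0.6838, 0.3825, 0.0012]), np.float64(0.0012119193961152804))
bar end 1 (array([0.4328, 0.3646, 0.0133]), np.float64(0.0047707971690192095))
weight knob (array([0.4472, 0.2329, 0.0528]), np.float64(0.0008906186099743368)) [[0.4469 0.2334]]
```

{"api": "servo_tool", "payload": {"targets": [{"offset":[0,0,0.025],"dr":[0,0,0]},{"offset":[0,0,0.05],"dr":[0,0,0]},{"offset":[0,0,0.07],"dr":[0,0,0]},{"offset":[0,0,0.083],"dr":[0,0,0]},{"offset":[0,0,0.09],"dr":[0,0,0]},{"offset":[0,0,0.093],"dr":[0,0,0]},{"offset":[0,0,0.093],"dr":[0,0,0]},{"offset":[0,0,0.093],"dr":[0,0,0]}]}}

```text
time_s: 18.75
position: [0.5577, 0.3738, 0.0079]
tcp_rot: [[-0.999, -0.048, 0.002], [-0.048, 0.999, 0.001], [-0.002, 0.001, -1.0]]
force: [0.6, -0.0, 0.2]
opening: 1.0
grasp_force: 0.0
```

```bash
python3 go.py .557,.3734,.003,92.8
```

```text
t 18.75 pos [0.5577 0.3738 0.0079] psi 92.73
.557,.3734,.003,92.8 offset [0.0007, -0.0004, 0.0049] dr [0.04, 0.1, -0.07] rows 0.1
```

{"api": "servo_tool", "payload": {"targets": [{"offset":[0,0,0.003],"dr":[0,0,0]},{"offset":[0,0,0.0045],"dr":[0,0,0]},{"offset":[0,0,0.0045],"dr":[0,0,0]},{"offset":[0,0,0.0045],"dr":[0,0,0]}]}}

```text
time_s: 19.08
position: [0.557, 0.3735, 0.0028]
tcp_rot: [[-0.999, -0.048, 0.0], [-0.048, 0.999, 0.0], [-0.0, 0.0, -1.0]]
force: [-0.4, 0.4, 0.1]
opening: 1.001
grasp_force: 0.0
```

{"api": "servo_tool", "payload": {"targets": [{"offset":[0,0,0],"dr":[0,0,0]},{"offset":[0,0,0],"dr":[0,0,0]},{"offset":[0,0,0],"dr":[0,0,0]},{"offset":[0,0,0],"dr":[0,0,0]},{"offset":[0,0,0],"dr":[0,0,0]},{"offset":[0,0,0],"dr":[0,0,0]},{"offset":[0,0,0],"dr":[0,0,0]},{"offset":[0,0,0],"dr":[0,0,0]},{"offset":[0,0,0],"dr":[0,0,0]},{"offset":[0,0,0],"dr":[0,0,0]},{"offset":[0,0,0],"dr":[0,0,0]},{"offset":[0,0,0],"dr":[0,0,0]},{"offset":[0,0,0],"dr":[0,0,0]}], "gripper": 1}}

```text
time_s: 20.17
position: [0.5569, 0.3733, 0.0024]
tcp_rot: [[-0.999, -0.048, -0.0], [-0.048, 0.999, -0.0], [0.0, -0.0, -1.0]]
force: [0.7, -0.5, 0.5]
opening: 0.34
grasp_force: 30.0
```

```bash
python3 go.py .557,.3734,.22,92.8
```

```text
t 20.17 pos [0.5569 0.3733 0.0024] psi 92.74
.557,.3734,.22,92.8 offset [-0.0001, 0.0, -0.2176] dr [-0.01, -0.01, -0.06] rows 5.2
```

{"api": "servo_tool", "payload": {"targets": [{"offset":[0,0,-0.01],"dr":[0,0,0]},{"offset":[0,0,-0.03],"dr":[0,0,0]},{"offset":[0,0,-0.06],"dr":[0,0,0]},{"offset":[0,0,-0.09],"dr":[0,0,0]},{"offset":[0,0,-0.12],"dr":[0,0,0]},{"offset":[0,0,-0.14],"dr":[0,0,0]},{"offset":[0,0,-0.15],"dr":[0,0,0]},{"offset":[0,0,-0.15],"dr":[0,0,0]},{"offset":[0,0,-0.15],"dr":[0,0,0]}]}}

```text
time_s: 20.92
position: [0.5559, 0.3731, 0.1516]
tcp_rot: [[-0.999, -0.048, -0.002], [-0.048, 0.999, -0.001], [0.002, -0.001, -1.0]]
force: [-1.3, -0.8, -5.5]
opening: 0.343
grasp_force: 30.0
```

```bash
python3 go.py .585,.003,.15,8.7; python3 - <<'E'
from h import *
S=shot("side"); cv2.imwrite("pics/s5c.png",cv2.resize(S["color"][60:240,120:370,::-1],None,fx=3,fy=3))
E
```

```text
t 20.92 pos [0.5559 0.3731 0.1516] psi 92.74
.585,.003,.15,8.7 offset [-0.0114, -0.371, 0.0018] dr [-0.1, -0.06, 84.04] rows 11.7
```

View pics/s5c.png

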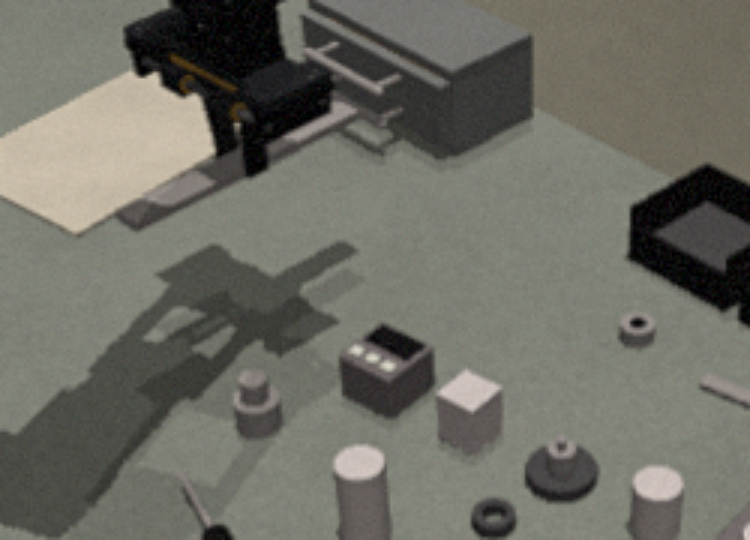

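The bar is held level, running from (130,215) to (390,115) in the crop. I'll carry it to the station.

{"api": "servo_tool", "payload": {"targets": [{"offset":[0,-0.006,0.002],"dr":[0,0,2]},{"offset":[-0.0005,-0.018,0.002],"dr":[0,0,5]},{"offset":[-0.001,-0.035,0.002],"dr":[0,0,9]},{"offset":[-0.002,-0.057,0.002],"dr":[0,0,14]},{"offset":[-0.003,-0.083,0.002],"dr":[0,0,20]},{"offset":[-0.004,-0.111,0.002],"dr":[0,0,26]},{"offset":[-0.005,-0.14,0.002],"dr":[0,0,32]},{"offset":[-0.006,-0.17,0.002],"dr":[0,0,38]},{"offset":[-0.006,-0.2,0.002],"dr":[0,0,45]},{"offset":[-0.007,-0.23,0.002],"dr":[0,0,52]},{"offset":[-0.008,-0.26,0.002],"dr":[0,0,59]},{"offset":[-0.009,-0.29,0.002],"dr":[0,0,66]},{"offset":[-0.01,-0.318,0.002],"dr":[0,0,72]},{"offset":[-0.0105,-0.34,0.002],"dr":[0,0,77]},{"offset":[-0.011,-0.356,0.002],"dr":[0,0,81]},{"offset":[-0.011,-0.366,0.002],"dr":[0,0,83.5]},{"offset":[-0.011,-0.371,0.002],"dr":[0,0,84]},{"offset":[-0.011,-0.371,0.002],"dr":[0,0,84]},{"offset":[-0.011,-0.371,0.002],"dr":[0,0,84]},{"offset":[-0.011,-0.371,0.002],"dr":[0,0,84]}]}}

```text
time_s: 22.63
position: [0.5848, 0.0044, 0.1497]
tcp_rot: [[-0.153, 0.988, -0.002], [0.988, 0.153, 0.001], [0.001, -0.002, -1.0]]
force: [0.4, 0.0, -5.7]
opening: 0.337
grasp_force: 30.0
```

{"api": "servo_tool", "payload": {"targets": [{"offset":[0,0,0.01],"dr":[0,0,0]},{"offset":[0,0,0.025],"dr":[0,0,0]},{"offset":[0,0,0.04],"dr":[0,0,0]},{"offset":[0,0,0.055],"dr":[0,0,0]},{"offset":[0,0,0.067],"dr":[0,0,0]},{"offset":[0,0,0.074],"dr":[0,0,0]},{"offset":[0,0,0.077],"dr":[0,0,0]},{"offset":[0,0,0.077],"dr":[0,0,0]},{"offset":[0,0,0.077],"dr":[0,0,0]},{"offset":[0,0,0.077],"dr":[0,0,0]}]}}

```text
time_s: 23.47
position: [0.5864, 0.0033, 0.0742]
tcp_rot: [[-0.152, 0.988, 0.002], [0.988, 0.152, -0.0], [-0.001, 0.002, -1.0]]
force: [-1.0, -0.0, -5.5]
opening: 0.343
grasp_force: 30.0
```

```bash
python3 go.py .585,.003,.054,8.7; python3 - <<'E'
from h import *
S=shot("side"); cv2.imwrite("pics/s6c.png",cv2.resize(S["color"][120:300,180:430,::-1],None,fx=3,fy=3))
E
```

```text
t 23.47 pos [0.5864 0.0033 0.0742] psi 8.74
.585,.003,.054,8.7 offset [-0.0, -0.0014, 0.0202] dr [0.1, 0.04, 0.04] rows 0.5
```

View pics/s6c.png

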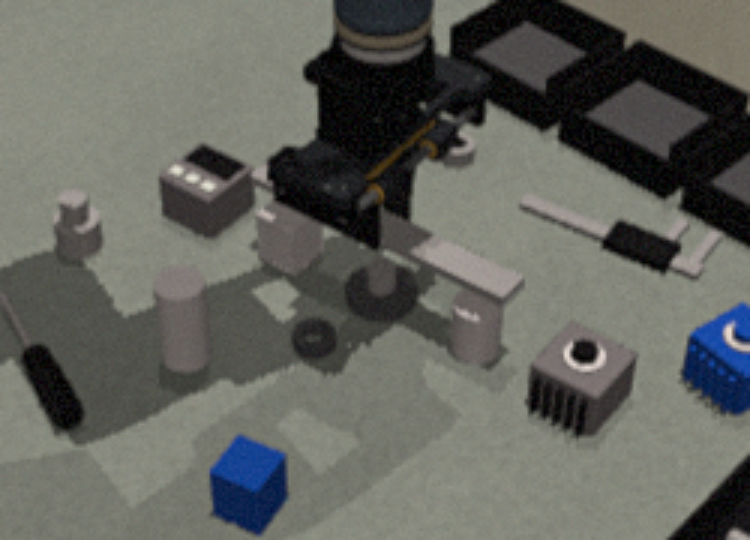

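The bar hangs about 22 mm over both supports and in line with them: block at crop (290,240), post at (475,325). I'll lower it.

{"api": "servo_tool", "payload": {"targets": [{"offset":[0,-0.0006,0.005],"dr":[0,0,0]},{"offset":[0,-0.0006,0.01],"dr":[0,0,0]},{"offset":[0,-0.0006,0.014],"dr":[0,0,0]},{"offset":[0,-0.0006,0.017],"dr":[0,0,0]},{"offset":[0,-0.0006,0.018],"dr":[0,0,0]},{"offset":[0,-0.0006,0.018],"dr":[0,0,0]},{"offset":[0,-0.0006,0.018],"dr":[0,0,0]},{"offset":[0,-0.0006,0.018],"dr":[0,0,0]}]}}

```text
time_s: 24.18
position: [0.5852, 0.0033, 0.0555]
tcp_rot: [[-0.152, 0.988, 0.0], [0.988, 0.152, -0.0], [-0.0, 0.0, -1.0]]
force: [0.9, 1.0, -5.9]
opening: 0.34
grasp_force: 30.0
```

```bash
python3 go.py .585,.003,.0525,8.7
```

```text
t 24.18 pos [0.5852 0.0033 0.0555] psi 8.74
.585,.003,.0525,8.7 offset [-0.0002, -0.0002, 0.003] dr [0.02, 0.01, 0.04] rows 0.1
```

{"api": "servo_tool", "payload": {"targets": [{"offset":[0,0,0.001],"dr":[0,0,0]},{"offset":[0,0,0.002],"dr":[0,0,0]},{"offset":[0,0,0.003],"dr":[0,0,0]},{"offset":[0,0,0.003],"dr":[0,0,0]},{"offset":[0,0,0.003],"dr":[0,0,0]}]}}

```text
time_s: 24.6
position: [0.585, 0.0033, 0.0524]
tcp_rot: [[-0.152, 0.988, -0.0], [0.988, 0.152, 0.0], [0.0, -0.0, -1.0]]
force: [0.8, 0.4, -5.2]
opening: 0.338
grasp_force: 30.0
```

{"api": "servo_tool", "payload": {"targets": [{"offset":[0,0,0.0005],"dr":[0,0,0]},{"offset":[0,0,0.001],"dr":[0,0,0]},{"offset":[0,0,0.001],"dr":[0,0,0]}]}}

```text
time_s: 24.85
position: [0.585, 0.0033, 0.0524]
tcp_rot: [[-0.152, 0.988, 0.0], [0.988, 0.152, -0.0], [-0.0, 0.0, -1.0]]
force: [-2.5, 0.0, 4.3]
opening: 0.342
grasp_force: 30.0
```

Contact. Release.

{"api": "servo_tool", "payload": {"targets": [{"offset":[0,0,0],"dr":[0,0,0]},{"offset":[0,0,0],"dr":[0,0,0]},{"offset":[0,0,0],"dr":[0,0,0]},{"offset":[0,0,0],"dr":[0,0,0]},{"offset":[0,0,0],"dr":[0,0,0]},{"offset":[0,0,0],"dr":[0,0,0]},{"offset":[0,0,0],"dr":[0,0,0]}], "gripper": -1}}

```text
time_s: 25.43
position: [0.5851, 0.0033, 0.0514]
tcp_rot: [[-0.152, 0.988, 0.0], [0.988, 0.152, 0.0], [-0.0, 0.0, -1.0]]
force: [0.3, 0.2, -0.2]
opening: 0.785
grasp_force: 0.0
```

```bash
python3 go.py .4483,.2338,.1,8.7
```

```text
t 25.43 pos [0.5851 0.0033 0.0514] psi 8.73
.4483,.2338,.1,8.7 offset [0.2486, -0.1002, -0.0487] dr [0.0, 0.0, 0.03] rows 6.5
```

{"api": "servo_tool", "payload": {"targets": [{"offset":[0,0,-0.025],"dr":[0,0,0]},{"offset":[0,0,-0.06],"dr":[0,0,0]},{"offset":[0,0,-0.09],"dr":[0,0,0]},{"offset":[0.01,-0.004,-0.1],"dr":[0,0,0]},{"offset":[0.03,-0.012,-0.1],"dr":[0,0,0]},{"offset":[0.06,-0.024,-0.1],"dr":[0,0,0]},{"offset":[0.095,-0.038,-0.1],"dr":[0,0,0]},{"offset":[0.13,-0.052,-0.1],"dr":[0,0,0]},{"offset":[0.165,-0.066,-0.1],"dr":[0,0,0]},{"offset":[0.2,-0.08,-0.1],"dr":[0,0,0]},{"offset":[0.225,-0.09,-0.09],"dr":[0,0,0]},{"offset":[0.242,-0.097,-0.075],"dr":[0,0,0]},{"offset":[0.2486,-0.1,-0.055],"dr":[0,0,0]},{"offset":[0.2486,-0.1,-0.04],"dr":[0,0,0]},{"offset":[0.2486,-0.1,-0.035],"dr":[0,0,0]},{"offset":[0.2486,-0.1,-0.035],"dr":[0,0,0]},{"offset":[0.2486,-0.1,-0.035],"dr":[0,0,0]},{"offset":[0.2486,-0.1,-0.035],"dr":[0,0,0]}]}}

```text
time_s: 26.93
position: [0.4491, 0.2337, 0.0871]
tcp_rot: [[-0.151, 0.989, 0.001], [0.989, 0.151, 0.0], [0.0, 0.001, -1.0]]
force: [-0.1, -0.4, 0.2]
opening: 0.999
grasp_force: 0.0
```

```bash
python3 go.py .4483,.2338,.01,8.7; python3 - <<'E'
from m import *
T,S=shot("top","pics/t7.png"),shot("side","pics/s7.png")
X=[.5836,.0031,.06]; k,_=fill(T,proj(T,X),20); r=cv2.minAreaRect((plane(T,k,.06)*1000).astype(np.float32)); print(r, A@(np.array(r[0])/1000-P0)*1000)
k,_=fill(S,proj(S,X),15); r=cv2.minAreaRect((plane(S,k,.06)*1000).astype(np.float32)); print(r, A@(np.array(r[0])/1000-P0)*1000)
a=cv2.imread("pics/t7.png")[150:300,160:400]; b=cv2.imread("pics/s7.png")[140:300,180:420]
cv2.imwrite("pics/c7.png",cv2.resize(np.vstack([a,b]),None,fx=1.9,fy=1.9))
E
```

```text
t 26.93 pos [0.4491 0.2337 0.0871] psi 8.70
.4483,.2338,.01,8.7 offset [0.0002, -0.0009, 0.0771] dr [0.08, -0.01, -0.0] rows 1.8
((585.1268920898438, 3.4874343872070312), (31.714689254760742, 250.06251525878906), 8.66540241241455) [1.5679 0.152 ]
((586.6730346679688, 7.728599548339844), (35.79291534423828, 253.10145568847656), 8.577574729919434) [3.7378 4.1105]
```

View pics/c7.png

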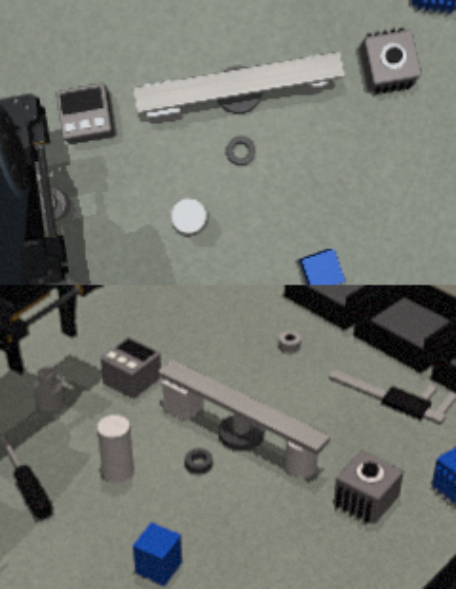

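```bash
python3 - <<'E'
from m import *
T=shot("top"); X=[.5836,.0031,.06]
for t in (8,12,16,20):
    k,_=fill(T,proj(T,X),t); r=cv2.minAreaRect((plane(T,k,.06)*1000).astype(np.float32)); print(t,r, A@(np.array(r[0])/1000-P0)*1000)
# grey profile across the bar at several places along it (local x mm at z=.06)
g=cv2.GaussianBlur(cv2.cvtColor(T["color"],cv2.COLOR_RGB2GRAY),(1,1),0).astype(np.float32)
xs=np.arange(-28,29,2)
print("x",xs)
for y0,y1 in ((-115,-112),(-108,-80),(-60,-20),(20,60),(82,108),(113,118)):
    ps=[]
    for y in np.linspace(y0,y1,9):
        W=P0+np.c_[xs,np.full(len(xs),y)]/1000@A
        q=np.array([proj(T,[*w,.06]) for w in W],np.float32); ps.append(cv2.remap(g,q[:,0].copy(),q[:,1].copy(),cv2.INTER_LINEAR).ravel())
    print(y0,y1,np.mean(ps,0).astype(int))
E
```

```text
8 ((584.5616455078125, 3.4087142944335938), (30.328405380249023, 248.35044860839844), 8.455831527709961) [0.9973 0.1597]
12 ((584.5308227539062, 3.3639907836914062), (30.538957595825195, 248.7589111328125), 8.387992858886719) [0.96   0.1202]
16 ((584.9866943359375, 3.5592422485351562), (31.03495979309082, 249.53526306152344), 8.718734741210938) [1.4402 0.2442]
20 ((585.0508422851562, 3.4879989624023438), (31.4169864654541, 249.8560028076172), 8.653181076049805) [1.4928 0.1641]
x [-28 -26 -24 -22 -20 -18 -16 -14 -12 -10  -8  -6  -4  -2   0   2   4   6
   8  10  12  14  16  18  20  22  24  26  28]
-115 -112 [123 119 119 119 118 109 103 143 187 190 192 194 192 190 189 189 188 186
 186 187 184 173 142 135 137 138 136 136 133]
-108 -80 [ 89  75  75  98 133 127 110 160 195 193 194 196 195 193 192 192 192 190
 189 188 184 174 151 142 140 139 139 140 139]
-60 -20 [106  77  70  69  67  69  97 163 199 198 196 196 197 195 193 194 196 195
 193 192 189 175 144 142 142 141 141 143 143]
20 60 [112  88  70  66  65  65  95 161 196 196 195 196 196 195 194 193 190 189
 190 190 187 174 145 144 145 143 143 142 142]
82 108 [ 73  74 103 169 205 167 113 160 193 193 195 195 195 195 194 192 189 188
 189 189 189 186 169 147 142 142 143 143 143]
113 118 [116  86  90  99 115 104 102 147 193 191 194 195 195 193 191 191 188 188
 188 188 182 163 138 146 145 144 144 144 145]
```

Edge profiles put the bar's edges at −14.6 and +14.7 mm about the station line, so it is centred. Now the weight.

{"api": "servo_tool", "payload": {"targets": [{"offset":[0,0,0.02],"dr":[0,0,0]},{"offset":[0,0,0.04],"dr":[0,0,0]},{"offset":[0,0,0.056],"dr":[0,0,0]},{"offset":[0,0,0.068],"dr":[0,0,0]},{"offset":[0,0,0.074],"dr":[0,0,0]},{"offset":[0,0,0.076],"dr":[0,0,0]},{"offset":[0,0,0.076],"dr":[0,0,0]},{"offset":[0,0,0.076],"dr":[0,0,0]}]}}

```text
time_s: 27.75
position: [0.4489, 0.2339, 0.0111]
tcp_rot: [[-0.152, 0.988, 0.001], [0.988, 0.152, 0.0], [0.0, 0.001, -1.0]]
force: [-0.5, -0.1, -0.0]
opening: 1.003
grasp_force: 0.0
```

{"api": "servo_tool", "payload": {"targets": [{"offset":[0,0,0],"dr":[0,0,0]},{"offset":[0,0,0],"dr":[0,0,0]},{"offset":[0,0,0],"dr":[0,0,0]},{"offset":[0,0,0],"dr":[0,0,0]},{"offset":[0,0,0],"dr":[0,0,0]},{"offset":[0,0,0],"dr":[0,0,0]},{"offset":[0,0,0],"dr":[0,0,0]},{"offset":[0,0,0],"dr":[0,0,0]},{"offset":[0,0,0],"dr":[0,0,0]},{"offset":[0,0,0],"dr":[0,0,0]},{"offset":[0,0,0],"dr":[0,0,0]},{"offset":[0,0,0],"dr":[0,0,0]}], "gripper": 1}}

```text
time_s: 28.75
position: [0.4484, 0.2338, 0.0104]
tcp_rot: [[-0.152, 0.988, -0.0], [0.988, 0.152, -0.0], [-0.0, -0.0, -1.0]]
force: [0.4, -0.1, -0.9]
opening: 0.438
grasp_force: 30.0
```

```bash
python3 go.py .585,.003,.15,8.7
```

```text
t 28.75 pos [0.4484 0.2338 0.0104] psi 8.74
.585,.003,.15,8.7 offset [-0.2489, 0.1, -0.1396] dr [-0.0, 0.0, 0.04] rows 7.3
```

{"api": "servo_tool", "payload": {"targets": [{"offset":[0,0,-0.015],"dr":[0,0,0]},{"offset":[0,0,-0.04],"dr":[0,0,0]},{"offset":[0,0,-0.07],"dr":[0,0,0]},{"offset":[0,0,-0.1],"dr":[0,0,0]},{"offset":[-0.005,0.002,-0.125],"dr":[0,0,0]},{"offset":[-0.02,0.008,-0.14],"dr":[0,0,0]},{"offset":[-0.04,0.016,-0.14],"dr":[0,0,0]},{"offset":[-0.07,0.028,-0.14],"dr":[0,0,0]},{"offset":[-0.1,0.04,-0.14],"dr":[0,0,0]},{"offset":[-0.13,0.052,-0.14],"dr":[0,0,0]},{"offset":[-0.16,0.064,-0.14],"dr":[0,0,0]},{"offset":[-0.19,0.076,-0.14],"dr":[0,0,0]},{"offset":[-0.215,0.086,-0.14],"dr":[0,0,0]},{"offset":[-0.235,0.094,-0.14],"dr":[0,0,0]},{"offset":[-0.246,0.099,-0.14],"dr":[0,0,0]},{"offset":[-0.249,0.1,-0.14],"dr":[0,0,0]},{"offset":[-0.249,0.1,-0.14],"dr":[0,0,0]},{"offset":[-0.249,0.1,-0.14],"dr":[0,0,0]},{"offset":[-0.249,0.1,-0.14],"dr":[0,0,0]}]}}

```text
time_s: 30.33
position: [0.5837, 0.0044, 0.1502]
tcp_rot: [[-0.153, 0.988, -0.002], [0.988, 0.153, 0.001], [0.001, -0.002, -1.0]]
force: [-0.4, 0.5, -3.0]
opening: 0.438
grasp_force: 30.0
```

```bash
python3 go.py .585,.003,.072,8.7; python3 - <<'E'
from h import *
S=shot("side"); cv2.imwrite("pics/s8c.png",cv2.resize(S["color"][120:270,220:400,::-1],None,fx=4,fy=4,interpolation=cv2.INTER_CUBIC))
E
```

```text
t 30.33 pos [0.5837 0.0044 0.1502] psi 8.81
.585,.003,.072,8.7 offset [-0.0017, 0.0012, 0.0782] dr [-0.11, -0.06, 0.11] rows 1.9
```

View pics/s8c.png

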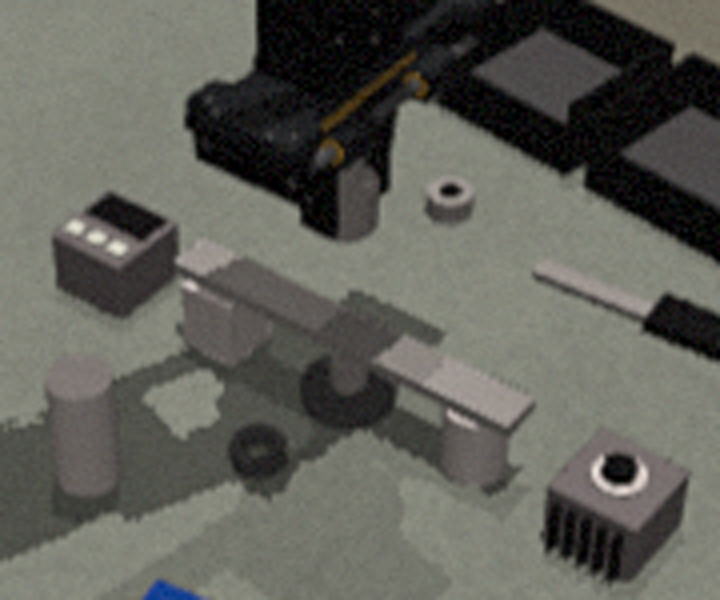

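```bash
python3 - <<'E'
from m import *
from rig import bot
S=shot("side"); p=bot.read_state()["position"]; print(p)
c=np.array([p[0]-.0014,p[1],p[2]-.0104])
th=np.radians(np.arange(0,360,5))
for z in (0,.03):
    q=np.array([proj(S,c+[.02*np.cos(t),.02*np.sin(t),z]) for t in th])
    f=(q-[220,120])*4; print(z,"left/right u",f[:,0].min(),f[:,0].max(),"v lo/hi",f[:,1].min(),f[:,1].max())
g=cv2.cvtColor(S["color"],cv2.COLOR_RGB2GRAY); print(g[158:182,294:320:1])
E
```

```text
[0.5842 0.0043 0.1504]
0 left/right u 310.18124697388794 379.47627794600794 v lo/hi 199.82679410264882 242.84566052076195
0.03 left/right u 309.7996822271673 380.2798764612353 v lo/hi 158.38219138408522 201.10872283030233
[[ 18   8  14   0  30  59  77  73  72  55  62  77  26  24  11  14  25  26
    4  22  19  15  10  59 122 132]
 [ 23  14   4  21  48  72  76  68  55  49  63  61  23  20  17  36  50  44
   19   3  11   9  10  73 137 134]
 [  1  17   1  14  40  67  62  48  35  51  54  39  13  15  37  64  64  46
   23  21   1   6  24  73 137 134]
 [ 14  11  13  13  30  41  51  29  24  42  26   3  29  43  68  70  69  53
   44  15   9   5  19  73 135 132]
 [ 16  11   0   8  26  29  34   5   8   5  25  50  58  65  77  73  68  66
   65  56  13  12  16  76 137 135]
 [ 10   1  13   3  18   6   5   2   0   0  36  72  76  77  73  65  69  72
   76  70  33   6  25  73 139 138]
 [ 16   7  14   6   0  11   9   8   6  20  43  76  77  76  73  66  74  76
   75  76  58  15  15  73 142 133]
 [ 27   0   5  12   0  15   4   1  10   7  41  72  78  80  67  73  76  83
   82  76  67  22  14  75 135 132]
 [ 11 
[... 1038 characters left out ...]
74  73  71
   67  66  90 135 133 132 134 133]
 [127 105  90  52  11   6   4   3   6   7  43  78  81  74  75  76  72  70
   68  70 104 133 139 128 132 132]
 [135 133 132 105  74  33   0  14   1  14  38  77  75  75  73  70  71  64
   71  95 127 133 132 133 131 131]
 [132 131 138 134 120  86  58  30  21   9  53  78  71  71  72  68  74  73
   95 120 133 131 131 133 128 134]
 [134 134 136 134 134 123 112  89  62  50  65  71  69  72  72  82  94 109
  117 130 131 128 132 125 134 134]
 [134 138 138 141 138 140 136 125 110 107 106  97  92 103 108 117 121 131
  133 132 133 135 130 130 126 129]
 [138 138 137 138 137 135 136 134 135 138 137 126 124 133 134 138 138 133
  137 133 133 130 133 130 131 132]]
```

The weight is upright in the gripper: right edge at crop x≈378 against 379.5 expected, bottom at 240 against 243. So it is centred. I'll lower it.

{"api": "servo_tool", "payload": {"targets": [{"offset":[-0.0003,0,0.012],"dr":[0,0,0]},{"offset":[-0.0003,0,0.027],"dr":[0,0,0]},{"offset":[-0.0003,0,0.042],"dr":[0,0,0]},{"offset":[-0.0003,0,0.055],"dr":[0,0,0]},{"offset":[-0.0003,0,0.064],"dr":[0,0,0]},{"offset":[-0.0003,0,0.07],"dr":[0,0,0]},{"offset":[-0.0003,0,0.072],"dr":[0,0,0]},{"offset":[-0.0003,0,0.072],"dr":[0,0,0]},{"offset":[-0.0003,0,0.072],"dr":[0,0,0]},{"offset":[-0.0003,0,0.072],"dr":[0,0,0]},{"offset":[-0.0003,0,0.072],"dr":[0,0,0]}]}}

```text
time_s: 31.35
position: [0.5856, 0.0025, 0.0792]
tcp_rot: [[-0.152, 0.988, 0.001], [0.988, 0.152, -0.0], [-0.0, 0.001, -1.0]]
force: [0.3, -0.2, -3.1]
opening: 0.438
grasp_force: 30.0
```

```bash
python3 go.py .585,.003,.0705,8.7
```

```text
t 31.35 pos [0.5856 0.0025 0.0792] psi 8.74
.585,.003,.0705,8.7 offset [0.0006, -0.0005, 0.0087] dr [0.08, 0.03, 0.04] rows 0.2
```

{"api": "servo_tool", "payload": {"targets": [{"offset":[0.0005,-0.0003,0.003],"dr":[0,0,0]},{"offset":[0.0005,-0.0003,0.0055],"dr":[0,0,0]},{"offset":[0.0005,-0.0003,0.007],"dr":[0,0,0]},{"offset":[0.0005,-0.0003,0.008],"dr":[0,0,0]},{"offset":[0.0005,-0.0003,0.0085],"dr":[0,0,0]},{"offset":[0.0005,-0.0003,0.0085],"dr":[0,0,0]},{"offset":[0.0005,-0.0003,0.0085],"dr":[0,0,0]}]}}

```text
time_s: 31.93
position: [0.5845, 0.0031, 0.0704]
tcp_rot: [[-0.152, 0.988, -0.0], [0.988, 0.152, -0.0], [0.0, -0.0, -1.0]]
force: [-1.8, 0.5, 4.4]
opening: 0.439
grasp_force: 30.0
```

Contact at the expected height. Release, then lift.

{"api": "servo_tool", "payload": {"targets": [{"offset":[0,0,0],"dr":[0,0,0]},{"offset":[0,0,0],"dr":[0,0,0]},{"offset":[0,0,0],"dr":[0,0,0]},{"offset":[0,0,0],"dr":[0,0,0]},{"offset":[0,0,0],"dr":[0,0,0]},{"offset":[0,0,0],"dr":[0,0,0]},{"offset":[0,0,0],"dr":[0,0,0]},{"offset":[0,0,0],"dr":[0,0,0]}], "gripper": -1}}

```text
time_s: 32.6
position: [0.5847, 0.003, 0.0699]
tcp_rot: [[-0.152, 0.988, 0.0], [0.988, 0.152, -0.0], [-0.0, 0.0, -1.0]]
force: [1.1, 0.3, -1.0]
opening: 0.944
grasp_force: 0.0
```

{"api": "servo_tool", "payload": {"targets": [{"offset":[0,0,-0.015],"dr":[0,0,0]},{"offset":[0,0,-0.04],"dr":[0,0,0]},{"offset":[0,0,-0.075],"dr":[0,0,0]},{"offset":[0,0,-0.11],"dr":[0,0,0]},{"offset":[-0.02,0,-0.12],"dr":[0,0,0]},{"offset":[-0.06,0,-0.12],"dr":[0,0,0]},{"offset":[-0.1,0,-0.12],"dr":[0,0,0]},{"offset":[-0.14,0,-0.12],"dr":[0,0,0]},{"offset":[-0.18,0,-0.12],"dr":[0,0,0]},{"offset":[-0.22,0,-0.12],"dr":[0,0,0]},{"offset":[-0.26,0,-0.12],"dr":[0,0,0]},{"offset":[-0.28,0,-0.12],"dr":[0,0,0]},{"offset":[-0.3,0,-0.12],"dr":[0,0,0]},{"offset":[-0.3,0,-0.12],"dr":[0,0,0]},{"offset":[-0.3,0,-0.12],"dr":[0,0,0]}]}}

```text
time_s: 33.85
position: [0.6298, -0.2942, 0.1894]
tcp_rot: [[-0.15, 0.989, -0.001], [0.989, 0.15, 0.001], [0.001, -0.0, -1.0]]
force: [0.4, 1.7, -0.5]
opening: 1.0
grasp_force: 0.0
```

```bash
python3 - <<'E'
from m import *
T,S=shot("top","pics/t9.png"),shot("side","pics/s9.png")
X=[.5836,.0031,.112]; k,_=fill(T,proj(T,X),8)
for z in (.112,.09):
  (x,y),r=cv2.minEnclosingCircle((plane(T,k,z)*1000).astype(np.float32)); print(z,x,y,r,A@(np.array([x,y])/1000-P0)*1000)
a=cv2.imread("pics/t9.png")[140:300,160:400]; b=cv2.imread("pics/s9.png")[140:300,180:420]
cv2.imwrite("pics/c9.png",cv2.resize(np.vstack([a,b]),None,fx=1.87,fy=1.87,interpolation=cv2.INTER_CUBIC))
E
```

```text
0.112 550.635986328125 -197.6219024658203 228.85533142089844 [ -62.9461 -193.4262]
0.09 554.9542846679688 -203.35345458984375 234.8760223388672 [ -59.5444 -199.745 ]
```

View pics/c9.png

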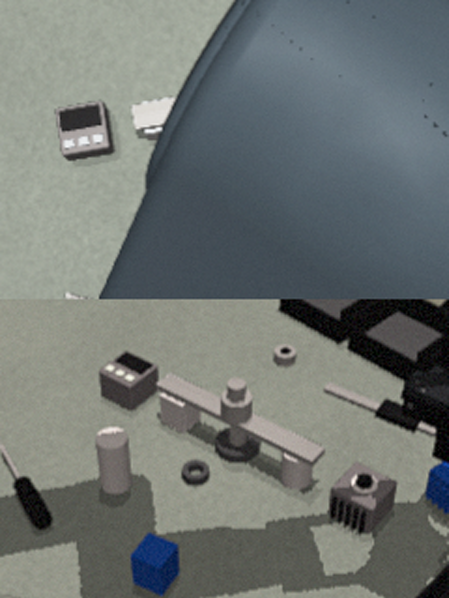

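The side view shows the weight upright on the bar over the probe at crop (236,400), with everything standing. A quick numeric check, then hand in.

```bash
python3 - <<'E'
from m import *
from rig import ticket
S=shot("side"); X=[.5836,.0031,.112]; g=cv2.cvtColor(S["color"],cv2.COLOR_RGB2GRAY)
k,c=fill(S,proj(S,X),12); P=plane(S,k,.112)*1000; ctr=P.mean(0); print("knob top",cv2.minEnclosingCircle(P.astype(np.float32)))
r=[proj(S,[.5836+.02*np.cos(t),.0031+.02*np.sin(t),.075]) for t in np.radians(range(0,360,5))]
r=np.array(r); print("body edges expected",r[:,0].min(),r[:,0].max()); v=int(proj(S,[.5836,.0031,.075])[1]); print(v,g[v,290:325].tolist())
print(ticket.hand_in())
E
```

```text
knob top ((583.7968139648438, 6.204561233520508), 11.51335620880127)
body edges expected 298.3299912280658 315.04956889232704
196 [170, 168, 169, 171, 168, 170, 169, 158, 82, 63, 102, 134, 148, 152, 155, 160, 150, 155, 161, 157, 153, 144, 114, 75, 90, 151, 153, 146, 154, 155, 155, 154, 150, 149, 153]
the job is handed in; nothing more can be done
None
```

The job is handed in at about 34 s: block and post stand on the line, the bar is centred across them and the weight is upright over the probe. In the pictures each is within about 1 mm of its place, except the weight's knob top, which read about 3 mm along the bar while its body edges matched the centre. The probe and tall post were not touched, and no verdict was returned.

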